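# Sort clock parts through the diverter station

## Task

Send the two lying clock parts down the sorting station, the brass barrel first: throw the lever fully over to its stop so that the chute leads to the yellow tray and drop the brass barrel in at the mouth, then throw the lever fully the other way and drop the steel weight in so that it lands in the blue tray. Leave the lever where it then stands, and do not disturb the other things lying on the bench.

Things in the scene. Friction and masses are not known exactly. Their poses are not given: they have to be found in the camera images.
- station: grey sorting station fixed to the bench. Origin: on the bench under its centre; x points away from its lever face, y along its 462 mm length, z up. A tower (120 mm in x, 108 in y) has the mouth on top; an orange flap inside sends what falls in to the tray on the +y or -y side. Clear hoods, tops 144 mm up, cover the middle 120 mm (in x) of both trays, so parts get in only by the mouth
- mouth (a point): centre of the open mouth, level with its top edge, 220 mm above the bench. The throat is 112 mm inside along the station's x and 100 mm along y, flaring to 155 mm in y at the top. Past the flap a part up to 45 mm thick goes through if it lies level with its long axis along the station's x
- diverter (a joint): lever and flap, one piece turning about the station's x axis, 115 mm up; rad, 0 upright, stops at -0.58 and +0.58. Positive: it leans to the station's -y and parts go to the +y tray; negative: leans to +y, parts go to the -y tray (away from the lean). Starts near upright; only the stops are proper settings. Stays where left; 1 to 2 N at the knob moves it, at the stop it is rigid
- lever_knob (a point): centre of the orange ball knob, 30 mm across, on top of the lever: 140 mm from the turning axis, 88 mm from the station's centre towards its -x, 255 mm up when upright. A 10 mm round rod leads from it down to the axis, with a 23 mm gap to the tower's face. Push knob or rod sideways from above with shut fingers, or pinch it
- tray_yellow: yellow open catch tray for brass, 190 x 116 mm, 36 mm high, walls 5 mm, under one end of the station, either side (centre 168 mm from the station's centre, to its +y or -y). Origin: under its centre; axes as the station's. Its ends stick out from under the hood
- tray_blue: blue open catch tray for steel, the same as the yellow one, under the station's other end
- brass_barrel: brass mainspring barrel, a lying round drum 84 mm long: 34 mm diameter between two end flanges (8 mm thick, 40 mm diameter), 0.25 to 0.5 kg. Origin: its centre, 20 mm above the bench; x along its axis
- steel_weight: plain steel clock weight with three dark bands, a lying cylinder 76 mm long, 36 mm diameter, 0.3 to 0.65 kg. Origin: its centre, 18 mm above the bench; x along its axis
- movement_cushion: bystander: white round movement cushion with a watch movement on it, 64 mm across, 27 mm high. Origin: centre of its underside
- oil_bottle: bystander: small bottle with a red cap, 40 mm across, 85 mm high, standing. Origin: centre of its underside
- loupe: bystander: aluminium eye loupe standing on end, 44 mm across, 52 mm high. Origin: centre of its underside
- screwdriver: bystander: red-handled screwdriver, 150 mm, lying between the robot and the station. Origin: at its underside
- caliper: bystander: steel caliper, 150 x 50 mm, 11 mm high, lying between the robot and the station. Origin: at its underside
- parts_dish: bystander: clear glass dish, 80 mm across, 30 mm high. Origin: centre of its underside
Mind the look-alikes: they are no part of the job. What is meant by the brass_barrel is not pink, and is the larger of those in its own colour.

How it is judged:
By the outcome, as a careful person would: the job done as asked, in the order asked, and still so for the second after the job is handed in, with the robot touching nothing.
It also fails if it takes over 72 s, if anything falls off the work surface, if the arm or the gripper's body presses on something with over 40 N, if the wrist force passes 120 N, or if a joint passes its speed limit or range.

## Robot

A 6-joint arm with a two-finger parallel gripper is mounted at the origin on the work surface. World frame = base frame: x ahead of the robot, y to its left, z up, the work surface at z = 0. Lengths are in m, angles in rad, forces in N, time in s.
With the tool pointing down it reaches from about 0.3 to 0.875 m from the base axis. Payload 6.4 kg.
Tool frame: the origin (TCP) lies between the finger pads; the fingertips stand ctrl.tip_extent ahead of it and the grasp point (between the pads) is the TCP (ctrl.tip_extent is the distance from the TCP to the fingertips, in m); z points along the fingers, y is the line along which they close (so a half turn about z gives the same grasp; the last joint's range is limited). The gripper opens to 85 mm and grips with 20 to 120 N. Pads are 22 mm wide; open, the fingers measure 114 mm over their backs; the gripper's body (76 mm by 85 mm) begins 54 mm behind the grasp point. The pads swing forward as they close: fully open they stand 13 mm farther back than shut.
Start: joints at [-0.206, 0.181, 1.607, -0, 1.354, -0.206], TCP at [0.575, 0, 0.25] pointing down, gripper open.
Joint ranges: [-2.99, 2.99], [-0.89, 2.07], [0.3, 2.58], [-1.14, 4.28], [0, 2.63], [-3.12, 3.12]. Speed limits (rad/s): [2.57, 2.57, 3.01, 3.14, 3.14, 3.14].

## Interface

Orientations are given as a unit quaternion [w, x, y, z].
In Python, from bench import ctrl gives the robot as it stands.
- The arm moves only by the tool send_rows, never from a script. Its arguments are lists of equal length, an entry for each row: "dr": the turn, a rotation vector about the tool's x, y, z in units of 6 degrees (1.0 is 6 degrees), a list of three; "xyz": the shift along the tool's x, y, z in cm, a list of three; "jaw": the opening in per cent of the stroke, from 0 (shut) to 100 (fully open). In form: {"dr": [[wx, wy, wz], ...], "xyz": [[dx, dy, dz], ...], "jaw": [jaw, ...]}. A call has exactly 8 rows; each row is the pose to reach, as a shift and turn from the pose commanded when the call began, along the tool's axes at that moment; what a row does not reach only later rows make up. A row lasts 1/8 s, in which the tool goes at most 62.5 mm and 10.7 degrees, less where a joint would pass 70% of its speed; a pose out of reach is approached as far as the arm can. A call with a gripper value outside its range is refused whole. The fingers move at their own pace and stop on an object; the grip force is fixed at half the most. Time passes only in rows, so rows that repeat a pose let the fingers close, or fill a call up. It gives the time, the measured TCP pose, the force, the opening and the grip force at its end, in the units of the state.
- ctrl.get_obs(): the state, without advancing time (a new reading comes with each control period).
- ctrl.camera(name): name is "scene" or "side" or "wrist"; returns the picture (384x512x3 uint8, red, green, blue); there is no depth.
- ctrl.calibration(name): a dict with "camera_matrix" (3x3 intrinsics, pixels), "world_from_camera" (4x4, takes a point from camera to world coordinates). Camera axes: x right, y up, looking along -z (the intrinsics and any distortion apply to the point x, -y, -z); pixel columns grow to the right and rows downward; lengths in m; the calibration is good to about 2 mm. A picture is of the moment at which its call begins: read the wrist's pose just before it. calibration takes no time and is no camera call; for the wrist camera it gives the pose at the moment of the call.
- ctrl.hand_in(): hands the job in; it is judged then, once.
The state is a dict: "time_s": time; "q": joint angles; "dq": joint speeds; "joint_efforts": joint torques, N m; "eef_pos": TCP position; "eef_rot": TCP orientation; "wrist_force": force on the tool from outside, world axes, zero at the start; "torque": the same for the moment, N m; "opening": opening from 0.0 (shut) to 1.0 (fully open); "grasp_force": force on a finger pad.
Only numpy, scipy, OpenCV 4.12 (cv2) and the standard library are available. Lean on these libraries where they do the work, as an engineer would, in place of code of your own. Each camera call takes 0.05 s, during which the arm holds its last target. There are 200 camera calls.

## Working session

There is one attempt and no reset: what is moved stays moved. The work goes in short steps, Python scripts to look and compute and a tool call to move; the robot and the scene stay as the last step left them, time stands still between calls to the robot, and variables do not carry over. Pictures are saved under pics/ and viewed, at most 11 in all, crops included, and the job is handed in when it is done.

Besides the shell and the picture viewer there is one more tool, called as name(argument=value, ...) on one line, values as JSON. send_rows: Moves the arm, as the interface text tells. Its arguments: {"type":"object","properties":{"dr":{"type":"array","items":{"type":"array","items":{"type":"number"}}},"xyz":{"type":"array","items":{"type":"array","items":{"type":"number"}}},"jaw":{"type":"array","items":{"type":"number"}}},"required":["dr","xyz","jaw"]}

```bash
mkdir -p pics; ls; cat > h.py <<'E'
import numpy as np, cv2
from bench import ctrl
from scipy.spatial.transform import Rotation as R
def shot(name,fn,scale=1.5,crop=None):
    im=ctrl.camera(name)[:,:,::-1]
    if crop: im=im[crop[1]:crop[3],crop[0]:crop[2]]
    cv2.imwrite('pics/'+fn,cv2.resize(im,None,fx=scale,fy=scale,interpolation=cv2.INTER_CUBIC))
def pt(name,u,v,z,cal=None):
    c=cal or ctrl.calibration(name);K=np.array(c["camera_matrix"]);T=np.array(c["world_from_camera"])
    p=cv2.undistortPoints(np.array([[[u,v]]],float),K,np.array(c.get("distortion",np.zeros(5)),float))[0,0]
    d=T[:3,:3]@np.array([p[0],-p[1],-1]);o=T[:3,3]
    return o+d*(z-o[2])/d[2]
def proj(name,P):
    c=ctrl.calibration(name);K=np.array(c["camera_matrix"]);T=np.array(c["world_from_camera"])
    q=T[:3,:3].T@(np.array(P)-T[:3,3]);q=q*[1,-1,-1]
    return (K@(q/q[2]))[:2]
def rel(xyz,yaw=None):
    """target in world -> tool cm shift"""
    o=ctrl.get_obs();w,x,y,z=o["eef_rot"];r=R.from_quat([x,y,z,w])
    return r.inv().apply(np.array(xyz)-o["eef_pos"])*100
E
python3 - <<'E'
from h import *
o=ctrl.get_obs();print(o,ctrl.tip_extent)
for n in("scene","side","wrist"):print(n,ctrl.calibration(n))
shot("scene","s1.png");shot("side","d1.png")
E
```

```text
pics
{'time_s': 0.0, 'q': array([-2.06310614e-01,  1.81539595e-01,  1.60800818e+00, -1.38457380e-05,
        1.35375238e+00, -2.06305739e-01]), 'dq': array([ 0.00049597, -0.00158501,  0.00163566, -0.00027127, -0.00074366,
        0.00044932]), 'joint_efforts': array([ 3.41415571e-04, -4.44869328e+01, -3.51340663e+01, -2.51131587e-04,
        9.11703974e-03,  3.43231875e-05]), 'eef_pos': array([5.74493224e-01, 1.13322172e-04, 2.49384830e-01]), 'eef_rot': array([-7.10855929e-04,  7.07107189e-01,  7.07105858e-01, -4.72882215e-04]), 'wrist_force': array([-0.50891365,  0.00381231, -0.3314128 ]), 'torque': array([-0.02628374,  0.02770816,  0.00550017]), 'grasp_force': 0.0, 'opening': 0.9973700434516172} 0.019
scene {'camera_matrix': array([[402.41141256,   0.        , 253.67947826],
       [  0.        , 402.41141256, 190.10498983],
       [  0.        ,   0.        ,   1.        ]]), 'world_from_camera': array([[-0.59080139, -0.71197538,  0.37953232,  0.97325883],
       [ 0.8067185 , -0.51393741,  0.29167379,  0.28542059],
       [-0.0126087 ,  0.47849703,  0.87799864,  1.18395562],
    
[... 345 characters left out ...]
084843, -0.63524386, -0.6745792 ],
       [ 0.001699  ,  0.82233997,  0.56899393,  0.74391054],
       [ 0.        ,  0.        ,  0.        ,  1.        ]])}
wrist {'camera_matrix': array([[301.39570484,   0.        , 254.78076726],
       [  0.        , 301.39570484, 188.71888443],
       [  0.        ,   0.        ,   1.        ]]), 'world_from_camera': array([[ 9.99998218e-01, -1.89924096e-04,  1.87850949e-03,
         5.72893112e-01],
       [-3.59584862e-04,  9.57560306e-01,  2.88232772e-01,
         7.29289248e-02],
       [-1.85352847e-03, -2.88232934e-01,  9.57558531e-01,
         3.73620718e-01],
       [ 0.00000000e+00,  0.00000000e+00,  0.00000000e+00,
         1.00000000e+00]])}
```

View pics/s1.png

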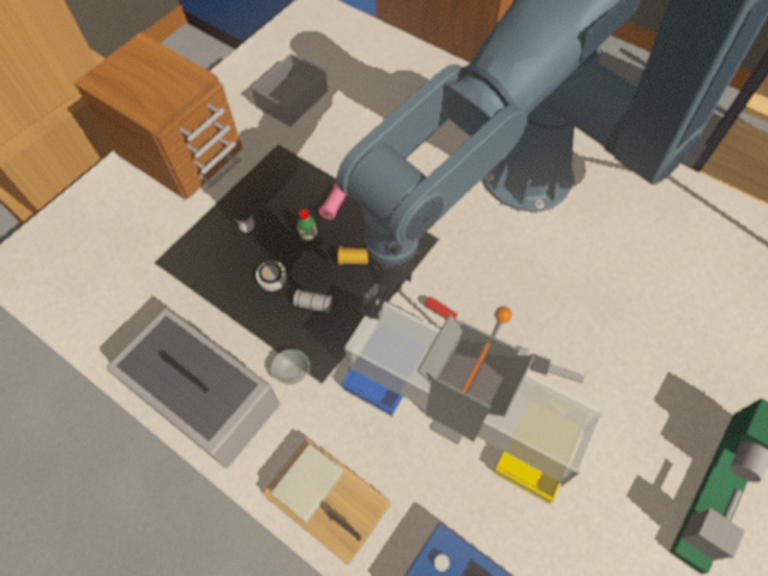

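View pics/d1.png

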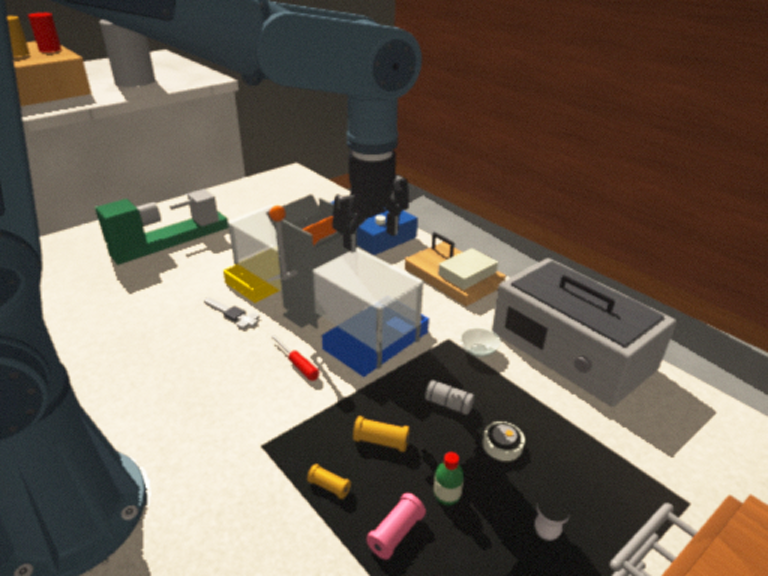

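The side view shows two brass drums: the larger at (381,433) and a smaller look-alike at (329,481). It also shows a pink drum at (397,525) and the banded steel weight at (450,396). The brass_barrel is the larger yellow one at (381,433), because it is neither pink nor the small one. The station is at scene pixel (470,365), with blue on the left (-y side in the world) and yellow on the right. I'll confirm both in enlarged crops.

```bash
python3 - <<'E'
from h import *
shot("side","d2.png",4,(195,235,345,375))
shot("scene","s2.png",4,(220,195,410,340))
E
```

```text
(no output)
```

View pics/d2.png

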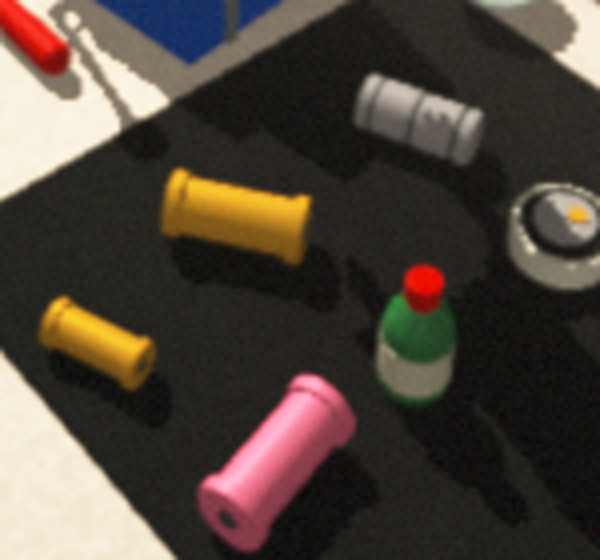

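View pics/s2.png

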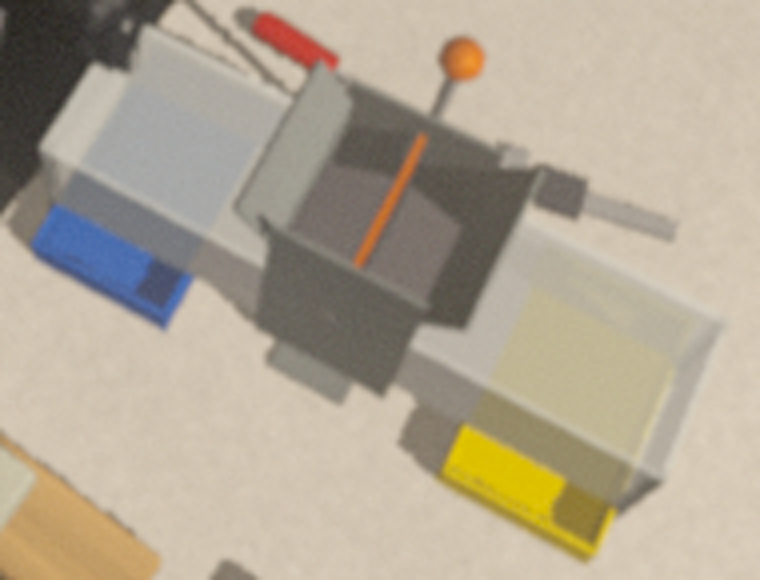

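The crops confirm the large brass drum, flanged, at crop (238,217) and the banded steel weight at (421,120). In the scene crop, the mouth rim corners are at (320,65), (540,172), (465,325) and (238,210), and the knob is at (462,58).

```bash
python3 - <<'E'
from h import *
S=lambda x,y,z:pt("scene",220+x/4,195+y/4,z)
D=lambda x,y,z:pt("side",195+x/4,235+y/4,z)
np.set_printoptions(precision=4,suppress=True)
print("rim",[S(*c,.22)[:2] for c in((320,65),(540,172),(465,325),(238,210))]);print(np.mean([S(*c,.22) for c in((320,65),(540,172),(465,325),(238,210))],0))
h=[S(*c,.144)[:2] for c in((148,28),(40,148),(660,480),(722,322))];print("hood",h,np.mean(h,0))
print("knob",S(462,58,.255))
print("yel/blu tray corners z.036",[S(*c,.036)[:2] for c in((445,470),(590,548),(32,242),(165,318))])
for n,l in(("barrel",((168,205),(238,217),(300,230))),("steel",((366,101),(421,120),(475,141)))):
  P=[D(*c,.02) for c in l];print(n,P,np.degrees(np.arctan2(*(P[2]-P[0])[1::-1])))
E
```

```text
rim [array([0.5362, 0.1023]), array([0.5175, 0.2573]), array([0.6317, 0.2696]), array([0.6517, 0.1158])]
[0.5843 0.1863 0.22  ]
hood [array([ 0.5497, -0.0291]), array([ 0.6697, -0.035 ]), array([0.6187, 0.4177]), array([0.5041, 0.4035])] [0.5856 0.1893]
knob [0.4949 0.1797 0.255 ]
yel/blu tray corners z.036 [array([0.6635, 0.308 ]), array([0.6502, 0.4141]), array([ 0.7014, -0.0267]), array([0.6902, 0.0875])]
barrel [array([ 0.4122, -0.1587,  0.02  ]), array([ 0.4392, -0.1932,  0.02  ]), array([ 0.4616, -0.2246,  0.02  ])] -53.14329610365551
steel [array([ 0.5694, -0.171 ,  0.02  ]), array([ 0.5849, -0.2062,  0.02  ]), array([ 0.5982, -0.2413,  0.02  ])] -67.7624795807397
```

Fit: the station centre is at (0.585, 0.188) with a yaw of about 6.7°. The knob, hood and rim all agree on this. Yellow is on +y, so the lever has to lean to -y first. Next I move beside the knob on its +y side with the fingers shut.

send_rows(dr=[[0, 0, 0], [0, 0, 0], [0, 0, 0], [0, 0, 0], [0, 0, 0], [0, 0, 0], [0, 0, 0], [0, 0, 0]], xyz=[[0, 0, -6], [5, -2, -8], [10, -4, -8], [15, -6, -8], [20, -8, -8], [23, -8.2, -8], [23, -8.2, -8], [23, -8.2, -8]], jaw=[0, 0, 0, 0, 0, 0, 0, 0])

```text
time_s: 1.2
eef_pos: [0.493, 0.2296, 0.33]
eef_rot: [0.0, 0.707, 0.707, -0.0]
wrist_force: [0.2, -1.1, 0.1]
opening: 0.002
grasp_force: 0.0
```

```bash
python3 - <<'E'
from h import *
o=ctrl.get_obs();print(o["eef_pos"],o["opening"],o["wrist_force"])
shot("wrist","w1.png",1.5)
for P in((.4976,.1775,.255),(.585,.188,.22)):print(proj("wrist",P)*1.5)
E
```

```text
[0.49302773 0.22955638 0.33004189] 0.0017230141559357794 [ 0.18624318 -1.07722336  0.10958431]
[394.82019932 406.06213825]
[546.98924809 355.92155505]
```

View pics/w1.png

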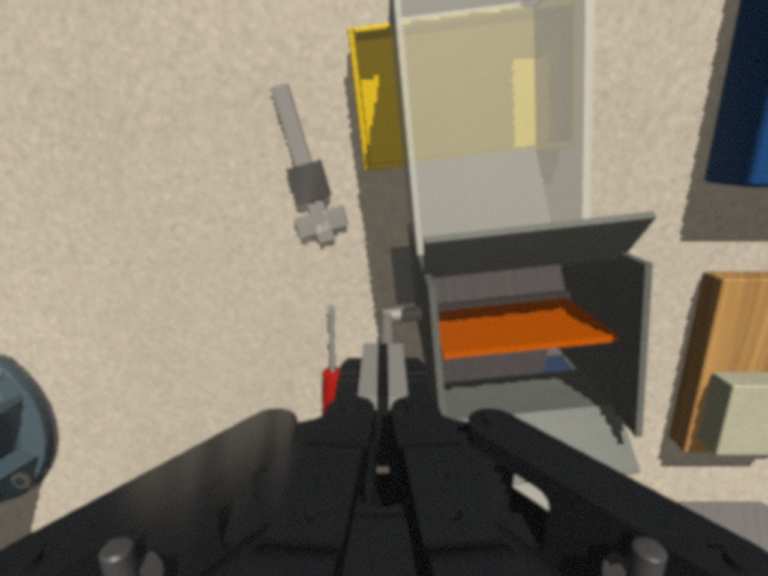

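The wrist view puts the mouth at about (540,350) as predicted, with the knob hidden behind the fingers. Now I descend, then push.

send_rows(dr=[[0, 0, 0], [0, 0, 0], [0, 0, 0], [0, 0, 0], [0, 0, 0], [0, 0, 0], [0, 0, 0], [0, 0, 0]], xyz=[[0, 0, 4.5], [0, 0, 9], [-1, 0.1, 9], [-3, 0.3, 9], [-5, 0.6, 9], [-7, 0.8, 9], [-9, 1, 9], [-9, 1, 9]], jaw=[0, 0, 0, 0, 0, 0, 0, 0])

```text
time_s: 2.25
eef_pos: [0.5044, 0.1381, 0.2426]
eef_rot: [0.001, 0.708, 0.706, 0.001]
wrist_force: [1.1, 0.8, 0.5]
opening: 0.002
grasp_force: 0.0
```

send_rows(dr=[[0, 0, 0], [0, 0, 0], [0, 0, 0], [0, 0, 0], [0, 0, 0], [0, 0, 0], [0, 0, 0], [0, 0, 0]], xyz=[[-0.4, 0, 0], [-0.7, 0.1, 0], [-0.9, 0.1, 0], [-1.1, 0.1, 0], [-1.2, 0.1, 0], [-1.3, 0.1, 0], [-1.3, 0.1, 0], [-1.3, 0.1, 0]], jaw=[0, 0, 0, 0, 0, 0, 0, 0])

```text
time_s: 3.25
eef_pos: [0.504, 0.127, 0.2403]
eef_rot: [-0.0, 0.707, 0.707, -0.0]
wrist_force: [0.2, 0.2, -0.4]
opening: 0.007
grasp_force: 0.4
```

send_rows(dr=[[0, 0, 0], [0, 0, 0], [0, 0, 0], [0, 0, 0], [0, 0, 0], [0, 0, 0], [0, 0, 0], [0, 0, 0]], xyz=[[-0.1, 0, 0], [-0.2, 0, 0], [-0.3, 0, 0], [-0.4, 0, 0], [-0.5, 0, 0], [-0.6, 0, 0], [-0.6, 0, 0], [-0.6, 0, 0]], jaw=[0, 0, 0, 0, 0, 0, 0, 0])

```text
time_s: 4.25
eef_pos: [0.504, 0.1227, 0.2403]
eef_rot: [-0.001, 0.707, 0.707, 0.001]
wrist_force: [0.5, 9.7, -1.5]
opening: 0.005
grasp_force: 4.6
```

```bash
python3 - <<'E'
from h import *
shot("scene","s3.png",4,(260,180,410,310))
for a in(0.58,.4,-.58):
  y=-.14*np.sin(a);c,s=np.cos(.117),np.sin(.117);P=[.585-.088*c-y*s,.188-.088*s+y*c,.115+.14*np.cos(a)];print(a,P,(proj("scene",P)-[260,180])*4)
E
```

```text
0.58 [np.float64(0.5065577951331117), np.float64(0.10152865730521096), np.float64(0.23210477098812618)] [185.08377083  83.69025968]
0.4 [np.float64(0.503965758684809), np.float64(0.12358163318688398), np.float64(0.24394853916040393)] [217.63038636  90.19719841]
-0.58 [np.float64(0.48864546330982117), np.float64(0.2539262911973631), np.float64(0.23210477098812618)] [401.68582003 187.85961485]
```

View pics/s3.png

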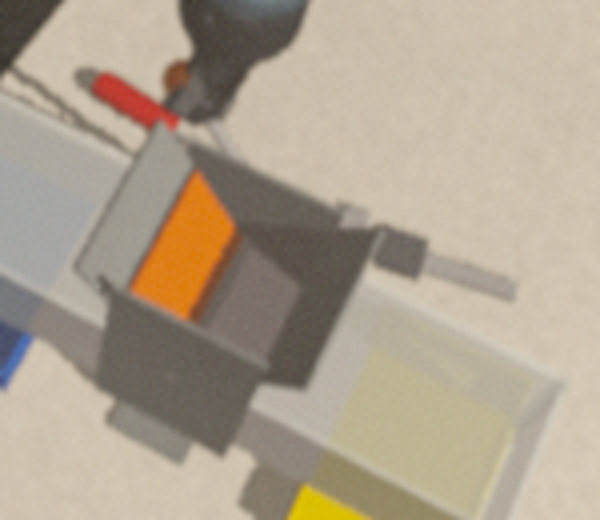

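The knob is at crop (178,78), where the +0.58 stop is predicted, and the flap leans fully with 9.7 N of push. The lever is at its stop. Next I back off, rise, and go over the barrel.

send_rows(dr=[[0, 0, 0], [0, 0, 0], [0, 0, 0], [0, 0, -1.5], [0, 0, -3], [0, 0, -4.5], [0, 0, -6.2], [0, 0, -6.2]], xyz=[[1.5, 0, 0], [1.5, 0, -5], [-1, -1, -9], [-6.5, -2, -9], [-12.5, -3, -9], [-18.5, -4, -9], [-24.5, -5, -9], [-30.5, -6, -9]], jaw=[0, 0, 0, 0, 60, 100, 100, 100])

```text
time_s: 5.3
eef_pos: [0.4457, -0.1741, 0.3308]
eef_rot: [0.001, 0.443, 0.896, -0.0]
wrist_force: [0.6, 0.2, 0.4]
opening: 0.849
grasp_force: 0.0
```

send_rows(dr=[[0, 0, 0], [0, 0, 0], [0, 0, 0], [0, 0, 0], [0, 0, 0], [0, 0, 0], [0, 0, 0], [0, 0, 0]], xyz=[[0, 0, 4], [0, 0, 8], [0, 0, 12], [0, 0, 15], [0, 0, 15], [0, 0, 15], [0, 0, 15], [0, 0, 15]], jaw=[100, 100, 100, 100, 100, 100, 100, 100])

```text
time_s: 6.3
eef_pos: [0.4466, -0.173, 0.1815]
eef_rot: [0.001, 0.445, 0.896, -0.0]
wrist_force: [0.4, -0.2, 0.2]
opening: 1.0
grasp_force: 0.0
```

```bash
python3 - <<'E'
from h import *
o=ctrl.get_obs();print(o["eef_pos"],o["eef_rot"],o["q"])
shot("wrist","w2.png",1.5)
for P in((.4392,-.1932,.02),(.585,-.206,.018),[*o["eef_pos"][:2],.02]):print(proj("wrist",P)*1.5)
E
```

```text
[ 0.44659954 -0.17299698  0.18149558] [ 1.07207440e-03  4.44580913e-01  8.95738026e-01 -2.26304112e-04] [-6.18007275e-01  3.94064235e-02  1.91055069e+00 -1.19734691e-04
  1.18944696e+00 -1.26734589e+00]
[357.56601049 282.42109649]
[509.06113324 411.13263482]
[385.0643435  265.34123265]
```

View pics/w2.png

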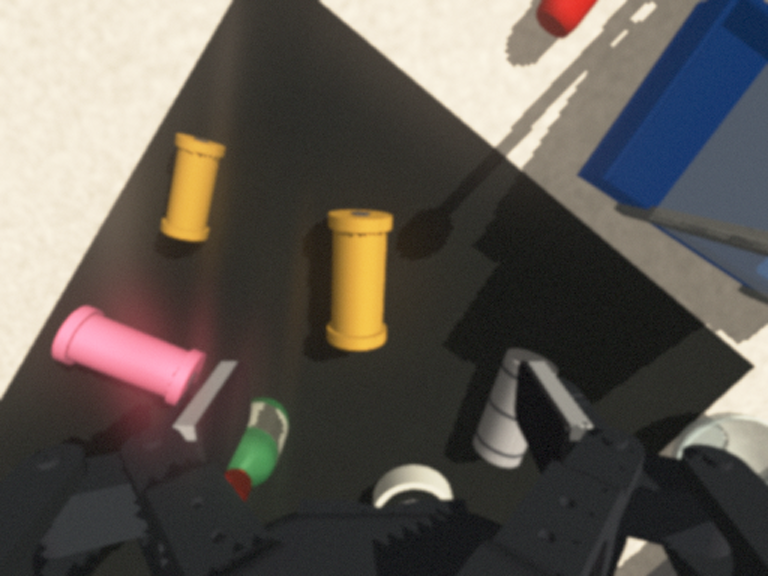

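The wrist view puts the barrel at (359,280), against a prediction of (358,282), with its axis aligned vertically in the image. I need the shift and the bottle clearance.

```bash
python3 - <<'E'
from h import *
print(rel((.4392,-.1932,.025)))
b=pt("side",195+415/4,235+390/4,.0);print("bottle",b,rel(b)-rel((.4392,-.1932,0)))
P=pt("wrist",359/1.5,212/1.5,.04),pt("wrist",357/1.5,345/1.5,.02);print(P)
print(pt("wrist",359/1.5,281/1.5,.033))
E
```

```text
[-1.15227619 -1.80984372 15.62276762]
bottle [ 0.44604824 -0.33781397  0.        ] [-11.93223192  -8.19893758   0.01615406]
(array([ 0.41164104, -0.15249222,  0.04      ]), array([ 0.46550387, -0.229696  ,  0.02      ]))
[ 0.43757926 -0.18833677  0.033     ]
```

send_rows(dr=[[0, 0, 0], [0, 0, 0], [0, 0, 0], [0, 0, 0], [0, 0, 0], [0, 0, 0], [0, 0, 0], [0, 0, 0]], xyz=[[-0.5, -0.9, 2], [-0.9, -1.8, 5], [-0.9, -1.8, 9], [-0.9, -1.8, 13], [-0.9, -1.8, 15.6], [-0.9, -1.8, 15.6], [-0.9, -1.8, 15.6], [-0.9, -1.8, 15.6]], jaw=[80, 80, 80, 80, 80, 80, 0, 0])

```text
time_s: 7.35
eef_pos: [0.4384, -0.1914, 0.0259]
eef_rot: [0.002, 0.445, 0.896, -0.0]
wrist_force: [0.7, 3.4, 13.8]
opening: 0.383
grasp_force: 37.2
```

send_rows(dr=[[0, 0, 0], [0, 0, 0], [0, 0, 0], [0, 0, 0], [0, 0, 0], [0, 0, 0], [0, 0, 0], [0, 0, 0]], xyz=[[0, 0, 0], [0, 0, 0], [0, 0, 0], [0, 0, 0], [0, 0, -2], [0, 0, -4], [0, 0, -6], [0, 0, -8]], jaw=[0, 0, 0, 0, 0, 0, 0, 0])

```text
time_s: 8.35
eef_pos: [0.4368, -0.1905, 0.1053]
eef_rot: [0.0, 0.445, 0.896, -0.0]
wrist_force: [-0.7, -0.4, -4.6]
opening: 0.376
grasp_force: 60.3
```

The barrel is gripped (60 N, opening about 32 mm). Now I carry it over the mouth, turning its axis onto the station's x.

send_rows(dr=[[0, 0, 0], [0, 0, 0], [0, 0, 0], [0, 0, -1.5], [0, 0, -3], [0, 0, -4.5], [0, 0, -6], [0, 0, -7]], xyz=[[0, 0, -6], [0, 0, -12], [0, 0, -18], [2, 4, -22.5], [5, 8, -22.5], [8, 13, -22.5], [11, 18, -22.5], [14, 22.5, -22.5]], jaw=[0, 0, 0, 0, 0, 0, 0, 0])

```text
time_s: 9.35
eef_pos: [0.5315, 0.0589, 0.3295]
eef_rot: [0.0, 0.092, 0.996, -0.0]
wrist_force: [0.6, -0.2, -3.3]
opening: 0.377
grasp_force: 61.1
```

```bash
python3 - <<'E'
from h import *
o=ctrl.get_obs();print(o["eef_pos"],o["grasp_force"]);print(rel((.584,.196,.33)),rel((.584,.196,.215)))
w,x,y,z=o["eef_rot"];a=R.from_quat([x,y,z,w]).apply([1,0,0]);print(np.degrees(np.arctan2(a[1],a[0])))
E
```

```text
[0.53153729 0.05887305 0.32949297] 61.06325626373291
[-2.64573979 14.44165143 -0.05193806] [-2.64294624 14.44314654 11.44806151]
169.4454277346309
```

send_rows(dr=[[0, 0, -1.5], [0, 0, -2.9], [0, 0, -2.9], [0, 0, -2.9], [0, 0, -2.9], [0, 0, -2.9], [0, 0, -2.9], [0, 0, -2.9]], xyz=[[-1, 5, 0], [-2, 10, 0], [-2.6, 14.4, 0], [-2.6, 14.4, 0], [-2.6, 14.4, 3], [-2.6, 14.4, 6], [-2.6, 14.4, 8], [-2.6, 14.4, 8]], jaw=[0, 0, 0, 0, 0, 0, 0, 0])

```text
time_s: 10.35
eef_pos: [0.5829, 0.1927, 0.2475]
eef_rot: [-0.002, -0.057, 0.998, -0.0]
wrist_force: [0.0, -0.2, -3.8]
opening: 0.377
grasp_force: 61.0
```

```bash
python3 - <<'E'
from h import *
import cv2
a=cv2.resize(ctrl.camera("wrist")[:,:,::-1],None,fx=1,fy=1)
b=ctrl.camera("scene")[:,:,::-1][190:340,240:410];b=cv2.resize(b,(435,384))
cv2.imwrite("pics/m1.png",cv2.resize(np.hstack([a,b]),(800,324)))
E
```

```text
(no output)
```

View pics/m1.png

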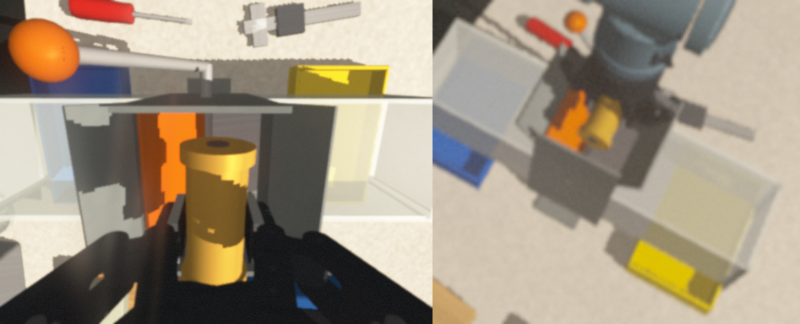

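The picture shows the barrel aligned and centred over the mouth on the flap's open side, with the lever at its stop. Lower and release.

send_rows(dr=[[0, 0, 0], [0, 0, 0], [0, 0, 0], [0, 0, 0], [0, 0, 0], [0, 0, 0], [0, 0, 0], [0, 0, 0]], xyz=[[0, 0, 1.5], [0, 0, 3.2], [0, 0, 3.2], [0, 0, 3.2], [0, 0, 3.2], [0, 0, 3.2], [0, 0, 3.2], [0, 0, 3.2]], jaw=[0, 0, 0, 0, 65, 65, 65, 65])

```text
time_s: 11.45
eef_pos: [0.5844, 0.1935, 0.2177]
eef_rot: [0.0, -0.058, 0.998, 0.0]
wrist_force: [-0.4, -0.0, 0.2]
opening: 0.65
grasp_force: 0.0
```

send_rows(dr=[[0, 0, 0], [0, 0, 0], [0, 0, 0], [0, 0, 0], [0, 0, 0], [0, 0, 0], [0, 0, 0], [0, 0, 0]], xyz=[[0, 0, 0], [0, 0, -3], [0, 0, -7], [0, 0, -12], [0, 0, -12], [0, 0, -12], [0, 0, -12], [0, 0, -12]], jaw=[65, 65, 65, 50, 20, 0, 0, 0])

```text
time_s: 12.45
eef_pos: [0.5837, 0.1934, 0.3357]
eef_rot: [-0.001, -0.058, 0.998, -0.0]
wrist_force: [0.1, 0.1, 0.4]
opening: -0.0
grasp_force: 0.0
```

```bash
python3 - <<'E'
from h import *
o=ctrl.get_obs();print(o["eef_pos"])
a=ctrl.camera("wrist")[:,:,::-1]
b=ctrl.camera("scene")[:,:,::-1][190:340,240:410];b=cv2.resize(b,(435,384))
cv2.imwrite("pics/m2.png",cv2.resize(np.hstack([a,b]),(800,324)))
c,s=np.cos(.117),np.sin(.117)
f=lambda x,y,z:rel((.585+x*c-y*s,.188+x*s+y*c,z))
print(f(-.088,-.13,.335),f(-.088,-.13,.24),f(-.088,.045,.24))
E
```

```text
[0.5836808  0.19338193 0.3357245 ]
[  8.73122593 -13.5625222    0.14745004] [  8.71615597 -13.56253738   9.64743808] [8.74895145 3.93743189 9.64751807]
```

View pics/m2.png

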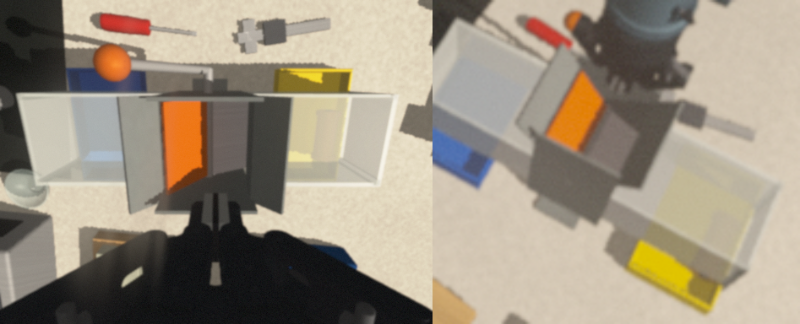

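The throat is empty. I check that the barrel is in the yellow tray by image difference against the earlier pictures.

```bash
python3 - <<'E'
from h import *
old=cv2.resize(cv2.imread("pics/s2.png"),(190,145),interpolation=cv2.INTER_AREA).astype(int)
new=ctrl.camera("scene")[195:340,220:410,::-1].astype(int)
d=np.abs(new-old).max(2)>25; d=d.astype(np.uint8)
n,l,st,ce=cv2.connectedComponentsWithStats(d)
for i in range(1,n):
  if st[i,4]>15: print("scene",st[i],ce[i]*4,pt("scene",220+ce[i][0],195+ce[i][1],.02)[:2],new[l==i].mean(0)[::-1].astype(int),old[l==i].mean(0)[::-1].astype(int))
im=cv2.imread("pics/d1.png");old=cv2.resize(im,(512,384),interpolation=cv2.INTER_AREA).astype(int)
new=ctrl.camera("side")[:,:,::-1].astype(int)
d=(np.abs(new-old).max(2)>30).astype(np.uint8)[150:210,130:260]
n,l,st,ce=cv2.connectedComponentsWithStats(d)
for i in range(1,n):
  if st[i,4]>12: u,v=ce[i]+[130,150];print("side",st[i][4],u,v,pt("side",u,v,.02)[:2],new[int(v),int(u)][::-1],old[int(v),int(u)][::-1])
E
```

```text
scene [23  0  8  5 27] [104.           5.92592593] [ 0.50394302 -0.10757604] [58 53 48] [93 88 84]
scene [ 42   0  26  20 140] [217.45714286  35.11428571] [ 0.47158857 -0.01729648] [176 164 147] [176 164 147]
scene [  80    0   62   38 1679] [453.31268612  62.93508041] [0.3816878  0.14953676] [90 82 76] [198 182 162]
scene [ 23   3  14  16 134] [119.79104478  43.31343284] [ 0.52376999 -0.07687865] [175 170 158] [89 85 80]
scene [ 72  27  35  40 703] [352.87624467 190.21906117] [0.52006007 0.14290066] [192 116  38] [123 105  92]
scene [131 115  11   7  23] [547.82608696 472.17391304] [0.61792977 0.36741607] [170 146  68] [205 179  45]
side 344 215.1424418604651 156.04941860465115 [0.7541883  0.40883082] [71 69 64] [128  55  13]
side 14 258.2142857142857 152.21428571428572 [0.90287653 0.32744102] [ 47  92 158] [34 36 44]
```

send_rows(dr=[[0, 0, 0], [0, 0, 0], [0, 0, 0], [0, 0, 0], [0, 0, 0], [0, 0, 0], [0, 0, 0], [0, 0, 0]], xyz=[[2, -4, 0], [5, -8, 0], [8.7, -13, 0], [8.7, -13.6, 0], [8.7, -13.6, 3], [8.7, -13.6, 7], [8.7, -13.6, 9.6], [8.7, -13.6, 9.6]], jaw=[0, 0, 0, 0, 0, 0, 0, 0])

```text
time_s: 13.65
eef_pos: [0.5123, 0.049, 0.2392]
eef_rot: [-0.002, -0.058, 0.998, 0.001]
wrist_force: [0.1, -0.0, 0.6]
opening: 0.003
grasp_force: 0.0
```

send_rows(dr=[[0, 0, 0], [0, 0, 0], [0, 0, 0], [0, 0, 0], [0, 0, 0], [0, 0, 0], [0, 0, 0], [0, 0, 0]], xyz=[[0, 1.5, 0], [0, 4, 0], [0, 7, 0], [0, 10, 0], [0, 13, 0], [0, 15.5, 0], [0, 16.8, 0], [0, 16.8, 0]], jaw=[0, 0, 0, 0, 0, 0, 0, 0])

```text
time_s: 14.65
eef_pos: [0.4943, 0.2164, 0.2422]
eef_rot: [0.001, -0.058, 0.998, 0.0]
wrist_force: [0.5, -0.8, 1.1]
opening: 0.001
grasp_force: 0.0
```

send_rows(dr=[[0, 0, 0], [0, 0, 0], [0, 0, 0], [0, 0, 0], [0, 0, 0], [0, 0, 0], [0, 0, 0], [0, 0, 0]], xyz=[[0, 0.2, 0], [0, 0.4, 0], [0, 0.6, 0], [0, 0.8, 0], [0, 1, 0], [0, 1.2, 0], [0, 1.2, 0], [0, 1.2, 0]], jaw=[0, 0, 0, 0, 0, 0, 0, 0])

```text
time_s: 15.65
eef_pos: [0.4933, 0.2232, 0.2411]
eef_rot: [-0.0, -0.057, 0.998, -0.004]
wrist_force: [0.8, -16.9, 0.4]
opening: 0.003
grasp_force: 8.5
```

The lever is against the other stop (16.9 N). Next, back off, rise and go to the steel weight.

send_rows(dr=[[0, 0, 0], [0, 0, 0], [0, 0, 1], [0, 0, 2.5], [0, 0, 4], [0, 0, 5.5], [0, 0, 7], [0, 0, 8.5]], xyz=[[0, -1.5, 0], [0, -1.5, -5], [0, -4, -9], [-0.5, -9, -9], [-1, -15, -9], [-2, -21, -9], [-3, -27, -9], [-3.5, -33, -9]], jaw=[0, 0, 0, 0, 0, 50, 80, 80])

```text
time_s: 16.65
eef_pos: [0.5659, -0.0985, 0.3315]
eef_rot: [0.0, 0.38, 0.925, 0.001]
wrist_force: [1.3, 1.2, -0.1]
opening: 0.638
grasp_force: 0.0
```

```bash
python3 - <<'E'
from h import *
o=ctrl.get_obs();print(o["eef_pos"],rel((.585,-.206,.18)))
w,x,y,z=o["eef_rot"];a=R.from_quat([x,y,z,w]).apply([1,0,0]);print(np.degrees(np.arctan2(a[1],a[0])))
E
```

```text
[ 0.56585548 -0.09850587  0.3314972 ] [-8.91616521 -6.31677228 15.14362615]
135.31297315318523
```

send_rows(dr=[[0, 0, 1.2], [0, 0, 2.5], [0, 0, 3.9], [0, 0, 3.9], [0, 0, 3.9], [0, 0, 3.9], [0, 0, 3.9], [0, 0, 3.9]], xyz=[[-4, -3, 0], [-8, -6, 2], [-8.9, -6.3, 6], [-8.9, -6.3, 11], [-8.9, -6.3, 15], [-8.9, -6.3, 15], [-8.9, -6.3, 15], [-8.9, -6.3, 15]], jaw=[80, 80, 80, 80, 80, 80, 80, 80])

```text
time_s: 17.65
eef_pos: [0.5863, -0.2046, 0.1841]
eef_rot: [0.002, 0.558, 0.83, 0.0]
wrist_force: [-0.4, 0.4, 0.9]
opening: 0.801
grasp_force: 0.0
```

```bash
python3 - <<'E'
from h import *
o=ctrl.get_obs();print(o["eef_pos"],rel((.585,-.206,.025)))
cu=pt("side",195+560/4,235+255/4,0.0);print("cushion rel tool",rel(cu)-rel((.585,-.206,0)))
print("pred centre",proj("wrist",(.585,-.206,.018)),[proj("wrist",(.585+s*.038*np.cos(1.958),-.206+s*.038*np.sin(1.958),.018)) for s in(-1,1)])
a=ctrl.camera("wrist")[:,:,::-1]
s=ctrl.camera("scene")[:,:,::-1]
b=cv2.resize(s[190:340,240:410],(435,384))
t=cv2.resize(s[255:325,315:385],(384,384),interpolation=cv2.INTER_CUBIC)
cv2.imwrite("pics/m3.png",cv2.resize(np.vstack([a[80:384],np.hstack([b,t])[:,:819][:, :].copy()[:, :].copy()[:, :512]])if 0 else np.vstack([np.hstack([a,np.zeros((384,307,3),np.uint8)]),np.hstack([b,t])]),(640,600)))
E
```

```text
[ 0.58634474 -0.2045972   0.18410929] [-0.02397799 -0.2236944  15.91052558]
cushion rel tool [-11.12923041  -4.72338415   0.02481257]
pred centre [254.48414299 175.50584302] [array([254.49152375, 211.27237242]), array([254.47619407, 136.98604902])]
```

View pics/m3.png

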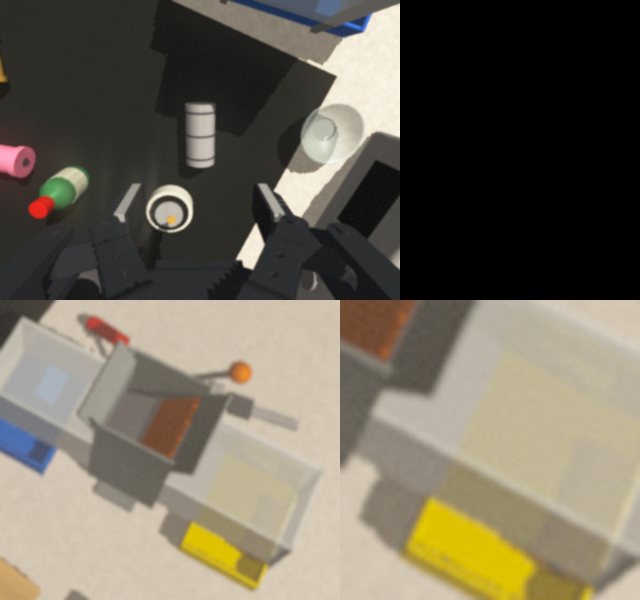

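The weight is at composite (200,135), which matches the prediction, and it is aligned. The knob now leans to +y. The barrel under the hood is not clear, so I run a quick low-threshold difference over the yellow tray.

```bash
python3 - <<'E'
from h import *
old=cv2.GaussianBlur(cv2.resize(cv2.imread("pics/s2.png"),(190,145),interpolation=cv2.INTER_AREA),(5,5),0).astype(int)
new=cv2.GaussianBlur(np.mean([ctrl.camera("scene") for _ in range(4)],0).astype(np.uint8)[195:340,220:410,::-1].copy(),(5,5),0).astype(int)
d=np.abs(new-old).sum(2)
print("cols 105..180 step3")
for r in range(60,140,3): print(r,*["%3d"%d[r,c] for c in range(105,181,3)])
def P(x,y,z): c,s=np.cos(.117),np.sin(.117);return proj("scene",(.585+x*c-y*s,.188+x*s+y*c,z))-[220,195]
print("tray floor corners",[P(x,y,.01).round() for x,y in((-.09,.115),(-.09,.22),(.09,.22),(.09,.115))])
E
```

```text
cols 105..180 step3
60 108 104  74  10   2   2   0   3   3   1   2   1   3   4   1   3   3   2   2   4   3   1   1   3   3   3
63 106  95  43   4   1   0   0   2   1   2   3   2   1   1   3   1   1   1   2   1   4   1   3   4   4   4
66 103  76  11   2   2   2   0   3   3   0   1   1   2   3   3   3   3   3   2   3   2   2   2   2   2   2
69  96  40   3   2   1   3   4   3   2   1   1   1   5   3   5   2   1   0   3   2   2   2   2   3   0   4
72  81  11   1   2   0   1   3   3   2   2   2   2   3   3   3   3   2   3   2   0   3   2   3   3   1   3
75   9   2   1   1   2   3   3   2   1   3   3   1   4   2   1   1   1   3   3   2   2   3   2   3   2   3
78   2   2   4   2   2   4   3   3   1   1   3   2   2   1   1   3   1   3   1   2   3   3   3   4   4   2
81   3   3   2   0   3   3   2   0   3   3   1   1   5   2   2   3   2   3   2   2   2   2   1   4   3   2
84   3   2   1   3   4   3   2   3   2   5   4   4   3   2   3   1   3   2   2   3   3   1   3   1   1   4
87   3   3   2   1   4   2   3   2   1   2   3   2   3   2   3   1   0   2   3   2   3   2   4   3   3   2
90   2   0
[... 1225 characters left out ...]
  11  41  39  20   4   4   2   1   2   2   5   3   1   3
126   2   1   3   3   6   1   2   4   5   4   4   2   4   1  12  14   0   0   2   3   3   2   3   3   3   1
129   2   4   3   2   3   3   4   0   0   2   4   2   0   0   2   0   5   3   2   3   3   3   3   4   3   3
132   2   0   3   4   2   3   2   4   3   3   0   3   0   1   2   3   4   1   3   2   3   3   3   2   1   2
135   3   3   3   3   2   3   3   4   2   3   3   3   2   3   2   3   3   1   1   3   1   0   1   3   3   0
138   2   3   4   3   1   4   3   3   1   3   0   3   2   2   2   3   0   2   1   2   3   2   2   2   3   3
tray floor corners [array([136.,  66.]), array([169.,  83.]), array([146., 139.]), array([112., 120.])]
```

A barrel-shaped patch lies in the yellow tray (crop rows 93–126, columns 145–160), with its shadow, so the barrel is there. Now I grasp the weight.

send_rows(dr=[[0, 0, 0], [0, 0, 0], [0, 0, 0], [0, 0, 0], [0, 0, 0], [0, 0, 0], [0, 0, 0], [0, 0, 0]], xyz=[[0, -0.1, 4], [0, -0.1, 8], [0, -0.1, 12], [0, -0.1, 15.7], [0, -0.1, 15.7], [0, -0.1, 15.7], [0, -0.1, 15.7], [0, -0.1, 15.7]], jaw=[80, 80, 80, 80, 80, 0, 0, 0])

```text
time_s: 18.95
eef_pos: [0.5861, -0.2052, 0.0272]
eef_rot: [0.003, 0.558, 0.83, 0.0]
wrist_force: [1.2, 1.6, 6.4]
opening: 0.399
grasp_force: 59.8
```

send_rows(dr=[[0, 0, 0], [0, 0, 0], [0, 0, 0], [0, 0, 0], [0, 0, 0], [0, 0, 0], [0, 0, 0], [0, 0, 0]], xyz=[[0, 0, 0], [0, 0, 0], [0, 0, 0], [0, 0, -3], [0, 0, -8], [0, 0, -14], [0, 0, -20], [0, 0, -26]], jaw=[0, 0, 0, 0, 0, 0, 0, 0])

```text
time_s: 19.95
eef_pos: [0.5831, -0.2039, 0.286]
eef_rot: [-0.0, 0.558, 0.83, -0.0]
wrist_force: [1.5, -0.1, -4.8]
opening: 0.397
grasp_force: 61.7
```

```bash
python3 - <<'E'
from h import *
c,s=np.cos(.117),np.sin(.117);y=-.006
print(rel((.585-y*s,.188+y*c,.33)))
o=ctrl.get_obs();w,x,y,z=o["eef_rot"];a=R.from_quat([x,y,z,w]).apply([1,0,0]);print(np.degrees(np.arctan2(a[1],a[0])))
E
```

```text
[35.63526387 14.81763725 -4.38718251]
112.20122421366892
```

send_rows(dr=[[0, 0, -1.5], [0, 0, -3], [0, 0, -4.5], [0, 0, -6], [0, 0, -7.5], [0, 0, -9], [0, 0, -10.5], [0, 0, -12]], xyz=[[0, 0, -4], [5, 2, -4.5], [10, 4, -4.5], [15, 6, -4.5], [20, 8, -4.5], [25, 10.5, -4.5], [30, 12.5, -4.5], [34, 14, -4.5]], jaw=[0, 0, 0, 0, 0, 0, 0, 0])

```text
time_s: 20.95
eef_pos: [0.5841, 0.1655, 0.3289]
eef_rot: [-0.001, -0.04, 0.999, -0.0]
wrist_force: [0.8, -0.4, -5.3]
opening: 0.396
grasp_force: 61.8
```

```bash
python3 - <<'E'
from h import *
c,s=np.cos(.117),np.sin(.117);y=-.006
print(rel((.585-y*s,.188+y*c,.25)))
o=ctrl.get_obs();w,x,y,z=o["eef_rot"];a=R.from_quat([x,y,z,w]).apply([1,0,0]);print(np.degrees(np.arctan2(a[1],a[0])))
E
```

```text
[-0.30300071  1.63326543  7.89035744]
-175.4386503654898
```

send_rows(dr=[[0, 0, -0.4], [0, 0, -0.4], [0, 0, -0.4], [0, 0, -0.4], [0, 0, -0.4], [0, 0, -0.4], [0, 0, -0.4], [0, 0, -0.4]], xyz=[[-0.3, 1.4, 0], [-0.3, 1.4, 0], [-0.3, 1.4, 3], [-0.3, 1.4, 6], [-0.3, 1.4, 9], [-0.3, 1.4, 11.2], [-0.3, 1.4, 11.2], [-0.3, 1.4, 11.2]], jaw=[0, 0, 0, 0, 0, 0, 0, 0])

```text
time_s: 21.95
eef_pos: [0.5879, 0.1766, 0.2185]
eef_rot: [0.001, -0.057, 0.998, -0.0]
wrist_force: [-0.7, -0.0, -4.7]
opening: 0.399
grasp_force: 61.6
```

send_rows(dr=[[0, 0, 0], [0, 0, 0], [0, 0, 0], [0, 0, 0], [0, 0, 0], [0, 0, 0], [0, 0, 0], [0, 0, 0]], xyz=[[0, 0, 0], [0, 0, 0], [0, 0, 0], [0, 0, 0], [0, 0, 0], [0, 0, -3], [0, 0, -7], [0, 0, -12]], jaw=[0, 65, 65, 65, 65, 65, 65, 50])

```text
time_s: 22.95
eef_pos: [0.5865, 0.1775, 0.3374]
eef_rot: [-0.001, -0.058, 0.998, -0.0]
wrist_force: [0.6, 0.1, -0.3]
opening: 0.499
grasp_force: 0.0
```

send_rows(dr=[[0, 0, 0], [0, 0, 0], [0, 0, 0], [0, 0, 0], [0, 0, 0], [0, 0, 0], [0, 0, 0], [0, 0, 0]], xyz=[[0, 0, -3], [-5, 0, -5], [-5, 0, -5], [-5, 0, -5], [-5, 0, -5], [-5, 0, -5], [-5, 0, -5], [-5, 0, -5]], jaw=[50, 50, 50, 50, 50, 50, 50, 50])

```text
time_s: 23.95
eef_pos: [0.6366, 0.1833, 0.3875]
eef_rot: [0.0, -0.058, 0.998, -0.0]
wrist_force: [-0.9, 0.4, 0.6]
opening: 0.496
grasp_force: 0.0
```

```bash
python3 - <<'E'
from h import *
ims=[np.mean([ctrl.camera(n) for _ in range(3)],0).astype(np.uint8)[:,:,::-1] for n in("scene","side","wrist")]
a=cv2.resize(ims[0][190:340,220:410],(507,400));b=cv2.resize(ims[1][110:384,150:450],(293,268));w=cv2.resize(ims[2],(293,200))
cv2.imwrite("pics/m4.png",np.hstack([np.vstack([a,np.zeros((68,507,3),np.uint8)]),np.vstack([b,w])]))
old=cv2.GaussianBlur(cv2.resize(cv2.imread("pics/s2.png"),(190,145),interpolation=cv2.INTER_AREA),(5,5),0).astype(int)
new=cv2.GaussianBlur(ims[0][195:340,220:410].copy(),(5,5),0).astype(int)
d=np.abs(new-old).sum(2)
for r in range(10,85,3): print(r,*["%3d"%d[r,c] for c in range(8,80,3)])
print(ctrl.get_obs()["eef_pos"],ctrl.get_obs()["opening"])
E
```

```text
10   6   6   7  10  12  10 190 365 301  84  14  17  15  14  12  25 130 130  64 135 126 122 128 154
13   4   2   2   2   5  67 349 367 231  53  15  15  15  14  13  12  21 100 115 120 270 178 113 130
16   3   6   2   0   8  76 237 286 176  33  15  15  13  13  13  15  11  14 100 116 266 356 254 153
19   5   4   6   4  13  16  27  42  41  18  15  12  13  14  13  16  10  12  18  80  38 349 370 247
22   3   8   3   8  13  16  15  16  16  14  15  14  15  10  13  13  12  13  13  16   2 248 273 266
25   1   4   8  15  16  15  15  16  16  14  16  15  14  12  13  14  12  12  12  11   2 163 188 252
28   7   6  12  15  14  15  15  16  24  21  15  15  27  30  19  14  11  10  10  10  10   2  14 121
31   6   6  14  16  14  15  14  24  28  28  24  19  42  48  40  24  12  12  14  11  10   6   9  83
34  10  17  17  16  15  14  21  28  30  29  24  35  45  49  46  37  14  12  12  12   9   9  11  63
37   7  15  15  17  17  16  24  26  30  29  29  46  48  46  43  18  14  14  15  18  10  11  10   3
40   5  13  13  15  17  24  29  31  27  24  37  47  46  47  32  15  14  15  24  16  10  11  11   9
43  12  15 
[... 728 characters left out ...]
  13  14  13  14  16  13  15  15  15   9   9  10   5
67  14  16  13  14  12  12  11  14  11  12  11  12  12  13  17  13  12  12  12  13   7   7   8   6
70  15  15  16  15  12  15  14  14  12  13  12  12  12  15  15  13  12  13  13  11   8   6  10   9
73  15  16  15  13  17  15  14  12  12  10  11  10  13  15  15  16  13  14  10   9   8   9  10  10
76  16  16  14  16  15  15  15  14  12  12  12  12  15  16  17  15  15  13  13   8  10  11   7   8
79  16  15  17  16  16  15  13  16  15  12   8  12  17  16  15  15  13  16  13   9   8   9   5  10
82  14  15  15  14  15  15  15  14  15  15  18  15  15  16  15  15  17  15  16  11  11  12  11   8
[0.63680447 0.18333284 0.38726894] 0.5003656064891732
```

View pics/m4.png

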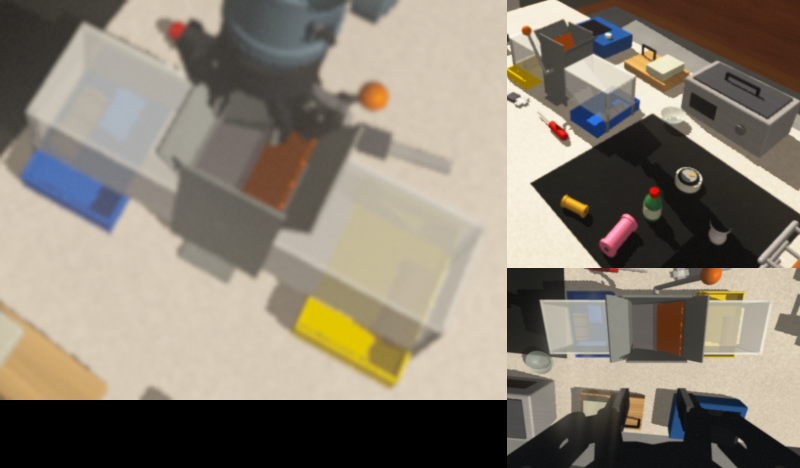

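The final picture shows the weight as a grey patch in the blue tray at (92,110) and the barrel in the yellow tray at about (415,285). The throat is empty, the lever leans to +y at its stop, and the other things on the bench are undisturbed.

```bash
python3 -c "
from bench import ctrl
print(ctrl.hand_in())"
```

```text
the job is handed in; nothing more can be done
None
```

The job is handed in at about 24 s: the brass barrel went to the yellow tray first, then the steel weight to the blue tray (both seen only faintly through the hoods), with the lever left at its second stop and no bystander seen to move.

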